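# Index the gold flower by three clicks

## Task

On the jeweller's bench stand two click-stop indexers. Turn the dial of the one carrying the gold flower exactly three clicks clockwise as seen from above, so that the next petal comes round to the yellow pointer, then let go of it. Leave the indexer with the silver medallion at its setting and do not disturb the china saucer.

Things in the scene. Friction and masses are not known exactly. Their poses are not given: they have to be found in the camera images.
- gold_dial (a joint): Dial angle (rad), 0 at the start, growing clockwise seen from above. 15 even click stops 24 degrees (0.419 rad) apart: three clicks are 72 degrees (1.257 rad), one petal of five. A sprung ball resists each click with up to about 0.2 N m, has its hump half-way, then pulls the dial as strongly to the next stop; let go, it settles in the nearest stop. No end stop within 6 rad.
- gold_grip (a point): On the vertical axis of the gold flower's dial, at grip height 66 mm above the bench. Dial: knurled aluminium cylinder, diameter 50, from 40 to 76 mm above the bench, grip across any diameter; gold flower (one petal red) on top up to 86 mm. Below: fixed grey steel foot, diameter 92, height 40, yellow pointer on it. Turns with the dial: z up, +x to the red petal, which starts at the pointer.
- silver_mark (a point): Point on the top face of the other dial, 76 mm above the bench; that dial's vertical axis lies 20 mm away along the point's +x. Same indexer and sizes, carrying a round silver medallion with a blue stone. It must not be turned.
- saucer: China saucer, white with pink dots on the rim, 132 mm in diameter, 18 mm high, loose on the bench; origin at the centre of its underside.
Not all that is in view belongs to the job. Leave any brown, green or turquoise look-alike of the part that bears gold_dial alone.

How it is judged:
At the end, for the whole second after the job is handed in: The gold flower's dial rests, let go, at the third stop clockwise from its start (72 degrees, within 10 degrees); the silver medallion's dial is still at its stop (its mark within 5 mm of where it was) and the saucer is within 20 mm of where it stood (value of joint gold_dial between 1.08 and 1.435 rad and velocity of joint gold_dial between -0.1 and 0.1 rad/s and distance of silver_mark from where it was at the start of the episode below 0.005 m and distance of saucer from where it was at the start of the episode below 0.02 m); the robot touches nothing.
It fails at once if the silver medallion's dial is turned to another stop (distance of silver_mark from where it was at the start of the episode above 0.006 m).
It fails at once if the saucer is pushed away by more than 20 mm (distance of saucer from where it was at the start of the episode above 0.02 m).
It also fails if it takes over 40 s, if anything falls off the work surface, if the arm or the gripper's body presses on something with over 40 N, if the wrist force passes 120 N, or if a joint passes its speed limit or range.

## Robot

A 6-joint arm with a two-finger parallel gripper is mounted at the origin on the work surface. World frame = base frame: x ahead of the robot, y to its left, z up, the work surface at z = 0. Lengths are in m, angles in rad, forces in N, time in s.
With the tool pointing down it reaches from about 0.225 to 0.875 m from the base axis. Payload 3.4 kg.
Tool frame: the origin (TCP) lies on the centre line of the jaws, within the pads' length; the fingertips stand 17 mm ahead of it and the grasp point (between the pads) lies 2 mm behind it (manip.finger_overhang is the distance from the TCP to the fingertips, in m); y points along the fingers, x is the direction in which the jaws open and shut, and the axes are right-handed (so a half turn about y gives the same grasp; the last joint's range is limited). The gripper opens to 85 mm and grips with 20 to 120 N. Pads are 22 mm wide; open, the fingers measure 114 mm over their backs; the gripper's body (76 mm by 85 mm) begins 54 mm behind the grasp point. The pads swing forward as they close: fully open they stand 13 mm farther back than shut.
Start: joints at [0.984, 0.276, 1.505, -0, 1.361, -0.121], TCP at [0.258, 0.514, 0.248] pointing down, gripper open.
Joint ranges: [-2.89, 2.89], [-0.75, 2.08], [0.22, 2.7], [-1.18, 4.32], [0.11, 2.71], [-2.7, 2.7]. Speed limits (rad/s): [2.57, 2.57, 3.14, 3.14, 3.14, 3.14].

## Interface

Orientations are given as a unit quaternion [w, x, y, z].
In Python, from rig import manip gives the robot as it stands.
- The arm moves only by the tool arm_command, never from a script. Its argument "commands" is a list of rows, each a list of 3 entries, a list of its own where there are three numbers: the finger opening in cm, from 0 to 8.54, then the shift along the world's x, y, z in cm, then the turn about the world's z in rad. A call has 1 to 12 rows; each row shifts and turns the commanded pose from where the row before left it; what a row does not reach is not made up. A row lasts 1/10 s, in which the tool goes at most 50 mm and 8.59 degrees, less where a joint would pass 70% of its speed; a pose out of reach is approached as far as the arm can. A call with a gripper value outside its range is refused whole. The fingers move at their own pace and stop on an object; "grip_force" is the grip in N (left out, the last holds). Time passes only in rows, so rows that do not move let the fingers close. It gives the time, the measured TCP pose, the force and the opening at its end, in the units of the state.
- manip.get_state(): the state, without advancing time (a new reading comes with each control period).
- manip.get_image(name): name is "side" or "top" or "wrist"; returns a dict with "pixels" (480x640x3 uint8, red, green, blue), "range_z" (480x640 float32, m along the optical axis (not along the pixel's ray), 0 where there is no reading), "intrinsics" (3x3 intrinsics, pixels), "R" (3x3) and "t" (3): a world point X has camera coordinates R X + t. Camera axes: x right, y down, z forward; pixel columns grow to the right and rows downward; lengths in m; the calibration is good to about 2 mm. The wrist camera is an equidistant fisheye: a pixel r from the principal point sees the ray r / f radians off the axis. A picture is of the moment at which its call begins.
- manip.sign_off(): hands the job in, once; it reports no verdict.
The state is a dict: "clock": time; "qpos": joint angles; "qd": joint speeds; "effort": joint torques, N m; "position": TCP position; "ee_rot": TCP orientation; "contact_force": force on the tool from outside, world axes, zero at the start; "moment": the same for the moment, N m; "width": finger opening in m.
Only numpy, scipy, OpenCV 4.12 (cv2) and the standard library are available. Lean on these libraries where they do the work, as an engineer would, in place of code of your own. Each camera call takes 0.05 s, during which the arm holds its last target.

## Working session

There is one attempt and no reset: what is moved stays moved. The work goes in short steps, Python scripts to look and compute and a tool call to move; the robot and the scene stay as the last step left them, time stands still between calls to the robot, and variables do not carry over. Pictures are saved under pics/ and viewed, and the job is handed in when it is done.

Besides the shell and the picture viewer there is one more tool, called as a command line: name --argument value ..., lists and objects as JSON in quotes. arm_command: Moves the arm, as the interface text tells. Its arguments: {"type":"object","properties":{"commands":{"type":"array"},"grip_force":{"type":"number"}},"required":["commands"]}

```bash
mkdir -p pics; ls
python3 - <<'E'
from rig import manip
import cv2,numpy as np
print(manip.get_state())
for n in ["top","side","wrist"]:
    d=manip.get_image(n)
    cv2.imwrite(f"pics/{n}0.png",d["pixels"][:,:,::-1])
    np.savez(f"{n}0.npz",**d)
    print(n,d["intrinsics"],d["R"],d["t"])
E
```

```text
pics
{'clock': 0.0, 'qpos': array([ 9.84029923e-01,  2.76618300e-01,  1.50613061e+00,  7.95610962e-06,
        1.36071075e+00, -1.21000015e-01]), 'qd': array([-0.00129337,  0.00060057, -0.00047944, -0.00060235, -0.00230484,
       -0.00030658]), 'effort': array([-8.04416486e-04, -4.16783702e+01, -2.45804143e+01, -4.78054153e-04,
        1.13012563e-02,  1.61496075e-05]), 'position': array([0.25796193, 0.51333125, 0.24742741]), 'ee_rot': array([-0.60162091,  0.60216807,  0.37050921, -0.37171067]), 'contact_force': array([-0.38623887,  0.68499793, -0.27375525]), 'moment': array([ 0.03760764,  0.00096942, -0.02454053]), 'width': 0.08568683152871769}
top [[605.72502743   0.         324.04430347]
 [  0.         605.72502743 231.34539427]
 [  0.           0.           1.        ]] [[ 0.01691071 -0.99972257  0.01639536]
 [-0.98832778 -0.01919645 -0.15112805]
 [ 0.15140086 -0.01364831 -0.98837822]] [-0.0721922   0.64498448  0.99851441]
side [[509.2733998    0.         323.61130163]
 [  0.         509.2733998  234.04396182]
 [  0.           0.           1.        ]] [[ 0.91227989 -0.40916983 -0.01804021]
 [-0.30097509 -0.63987488 -0.70708849]
 [ 0.27777581  0.65049227 -0.70689491]] [-0.57817497  0.22119991  0.73718534]
wrist [[371.64829954   0.         321.14207349]
 [  0.         371.64829954 243.91032605]
 [  0.           0.           1.        ]] [[ 0.44973212  0.89316259 -0.00126878]
 [ 0.85764136 -0.43144869  0.27982731]
 [ 0.24938387 -0.12693548 -0.96004951]] [-0.57493415 -0.03528899  0.37889706]
```

View pics/top0.png

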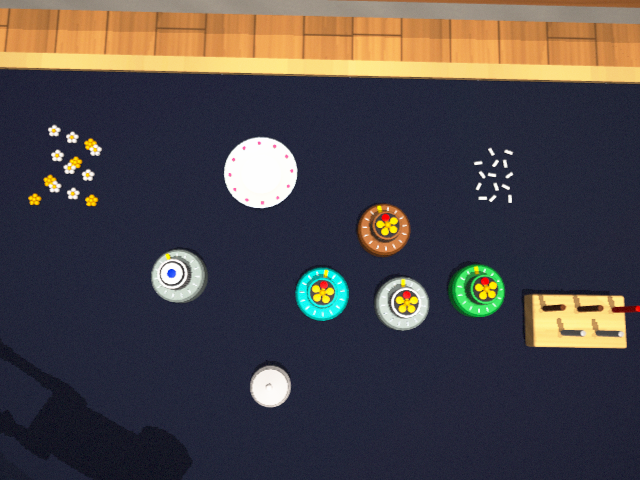

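View pics/side0.png

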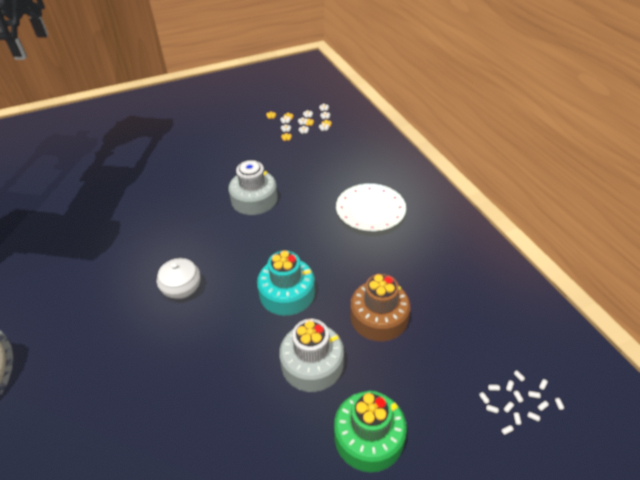

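View pics/wrist0.png

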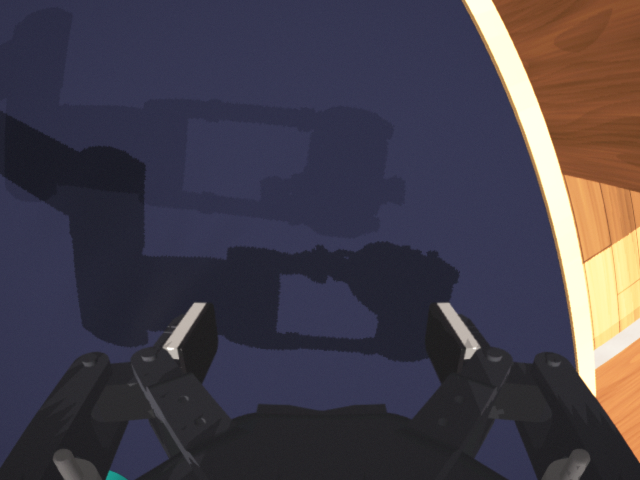

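The target is the grey-foot indexer at top (402,303) and side (311,350). Its neighbours are turquoise (322,293), brown (384,230) and green (477,290). The silver one is at (179,275), the saucer at (261,173).

```bash
cat > h.py <<'E'
import numpy as np,cv2
def cloud(d):
    K=d["intrinsics"];z=d["range_z"]
    v,u=np.mgrid[:480,:640]
    P=np.stack([(u-K[0,2])/K[0,0]*z,(v-K[1,2])/K[1,1]*z,z],-1)
    return (P-d["t"])@d["R"]
def ray(d,u,v,h):
    K=d["intrinsics"];R=d["R"];c=-R.T@d["t"]
    r=R.T@np.array([(u-K[0,2])/K[0,0],(v-K[1,2])/K[1,1],1.]);return c+r*(h-c[2])/r[2]
def circ(xy):
    A=np.c_[2*xy,np.ones(len(xy))];s=np.linalg.lstsq(A,(xy**2).sum(1),rcond=None)[0]
    return s[:2],np.sqrt(s[2]+s[0]**2+s[1]**2)
def blobs(d,name):
    im=d["pixels"];hsv=cv2.cvtColor(im,cv2.COLOR_RGB2HSV)
    return im,hsv
E
python3 - <<'E'
from h import *
for n,rois in (("top",dict(gold=(402,303),tur=(322,293),brown=(384,230),green=(477,290),silver=(179,275),saucer=(261,173),white=(270,386))),("side",dict(gold=(311,350)))):
    d=dict(np.load(n+"0.npz"));P=cloud(d);hsv=cv2.cvtColor(d["pixels"],cv2.COLOR_RGB2HSV)
    for k,(u,v) in rois.items():
        w=45
        s=(slice(v-w,v+w),slice(u-w,u+w))
        Q=P[s].reshape(-1,3);H=hsv[s].reshape(-1,3)
        print(n,k,"zmax",np.percentile(Q[:,2],99.8).round(4))
        for lo,hi in ((.034,.046),(.070,.0795),(.081,.092)):
            m=(Q[:,2]>lo)&(Q[:,2]<hi)
            if m.sum()>20:
                c,r=cv2.minEnclosingCircle((Q[m,:2]*1000).astype(np.float32)); print("  z",lo,m.sum(),"encl",np.round(c,1),round(r,1),"mean",Q[m,:2].mean(0).round(4))
        m=(Q[:,2]>.075)&(H[:,1]>170)&((H[:,0]<6)|(H[:,0]>174));
        if m.sum(): print("  red",m.sum(),Q[m].mean(0).round(4))
        m=(Q[:,2]>.075)&(H[:,1]>170)&(H[:,0]>18)&(H[:,0]<32);
        if m.sum(): print("  yellow",m.sum(),Q[m].mean(0).round(4))
E
python3 - <<'E'
import cv2
a=cv2.imread('pics/top0.png')[255:355,290:520];b=cv2.imread('pics/side0.png')[240:420,250:420]
cv2.imwrite('pics/ta.png',cv2.resize(a,None,fx=3.4,fy=3.4,interpolation=2))
E
```

```text
top gold zmax 1.0856
  z 0.034 1389 encl [ 525.1 -198.4] 46.0 mean [ 0.5246 -0.1954]
  z 0.07 352 encl [ 525.2 -198.5] 25.5 mean [ 0.5246 -0.1972]
  z 0.081 270 encl [ 523.4 -198.1] 24.1 mean [ 0.5255 -0.198 ]
  red 46 [ 0.5385 -0.1979  0.0827]
  yellow 246 [ 0.5225 -0.1948  0.1033]
top tur zmax 1.0856
  z 0.034 1448 encl [539.5 -59.4] 45.9 mean [ 0.538  -0.0591]
  z 0.07 347 encl [539.6 -59.3] 25.3 mean [ 0.5387 -0.0589]
  z 0.081 269 encl [539.1 -59.3] 22.6 mean [ 0.5398 -0.0594]
  red 46 [ 0.5524 -0.0606  0.0826]
  yellow 241 [ 0.5368 -0.0577  0.0957]
top brown zmax 1.0856
  z 0.034 1322 encl [ 630.9 -142.6] 79.1 mean [ 0.6509 -0.1639]
  z 0.07 331 encl [ 654.4 -166.2] 25.2 mean [ 0.6532 -0.164 ]
  z 0.081 261 encl [ 654.1 -167.4] 21.5 mean [ 0.6545 -0.1668]
  red 48 [ 0.6677 -0.1625  0.0824]
  yellow 245 [ 0.6505 -0.1649  0.0952]
top green zmax 1.0856
  z 0.034 1320 encl [ 550.4 -330.2] 45.9 mean [ 0.5488 -0.3246]
  z 0.07 340 encl [ 550.2 -330.4] 25.6 mean [ 0.5498 -0.3279]
  z 0.081 288 encl [ 549.6 -331.4] 22.3 mean [ 0.55   -0.3298]
  red 51 [ 0.5634 -0.328   0.0824]
  yellow 259 [ 0.5475 -0.3279  0.0907]
top silver zmax 1.0856
  z 0.034 1363 encl [566.3 189.9] 46.2 mean [0.5645 0.1854]
  z 0.07 320 encl [566.4 190.1] 25.2 mean [0.5659 0.1878]
  z 0.081 304 encl [565.1 189.9] 23.6 mean [0.566  0.1901]
top saucer zmax 1.0856
top white zmax 1.0856
  z 0.034 592 encl [383.2  24.5] 33.7 mean [0.3836 0.0236]
side gold zmax 0.6671
  z 0.034 1547 encl [ 551.7 -190. ] 73.2 mean [ 0.5217 -0.2127]
  z 0.07 602 encl [ 525.2 -199.9] 25.4 mean [ 0.5236 -0.2044]
  z 0.081 139 encl [ 524.6 -200.5] 17.8 mean [ 0.5254 -0.201 ]
  red 47 [ 0.5383 -0.1994  0.0806]
  yellow 302 [ 0.5219 -0.203   0.0844]
```

Run:
```python
from rig import manip
from scipy.spatial.transform import Rotation as R
q=manip.get_state()["ee_rot"]
print(R.from_quat(q,scalar_first=True).as_matrix().round(3)); print([a for a in dir(manip) if a[0]!='_'],manip.finger_overhang)
```

```text
[[ 0.449 -0.001 -0.893]
 [ 0.893 -0.001  0.449]
 [-0.001 -1.     0.   ]]
['MotionError', 'finger_overhang', 'get_image', 'get_state', 'sign_off'] 0.017
```

View pics/ta.png

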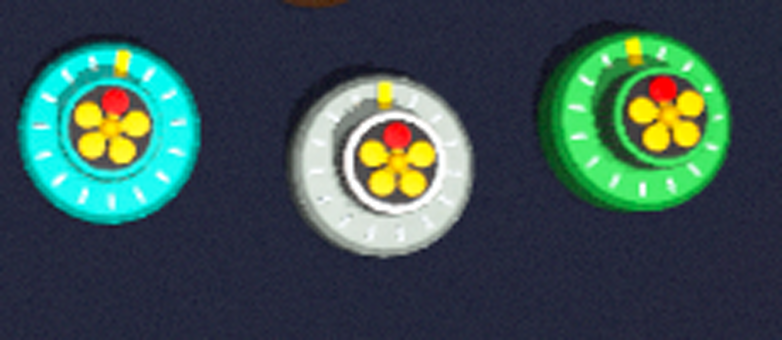

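arm_command --commands '[[8.54,[1.5,-4.0,0],0],[8.54,[1.5,-4.0,0],0],[8.54,[1.5,-4.0,0],0],[8.54,[1.5,-4.0,0],0],[8.54,[1.5,-4.0,0],0],[8.54,[1.5,-4.0,0],0],[8.54,[1.5,-4.0,0],0],[8.54,[1.5,-4.0,0],0],[8.54,[1.5,-4.0,0],0]]' --grip_force 60

```text
clock: 1.05
position: [0.3934, 0.1521, 0.2483]
ee_rot: [0.602, -0.602, -0.371, 0.371]
contact_force: [1.2, 0.0, -0.2]
width: 0.0856
```

arm_command --commands '[[8.54,[1.5,-4.0,0],0],[8.54,[1.5,-4.0,0],0],[8.54,[1.5,-4.0,0],0],[8.54,[1.5,-4.0,0],0],[8.54,[1.5,-4.0,0],0],[8.54,[1.5,-4.0,0],0],[8.54,[1.5,-4.0,0],0],[8.54,[1.2,-3.2,0],0],[8.54,[0,0,0],0],[8.54,[0,0,0],0]]'

```text
clock: 2.05
position: [0.51, -0.1585, 0.2476]
ee_rot: [0.603, -0.602, -0.37, 0.371]
contact_force: [-0.6, -0.2, 0.8]
width: 0.0856
```

arm_command --commands '[[8.54,[1.5,-4.0,0],0],[8.54,[0,0,-3.0],0],[8.54,[0,0,-3.0],0],[8.54,[0,0,-1.5],0],[8.54,[0,0,0],0],[8.54,[0,0,0],0]]'

```text
clock: 2.65
position: [0.5252, -0.1971, 0.1738]
ee_rot: [0.602, -0.602, -0.372, 0.371]
contact_force: [0.5, -0.2, 1.4]
width: 0.0855
```

Run:
```python
from h import *
from rig import manip
s=manip.get_state();print(s["position"],s["qpos"])
for n in ["top","side","wrist"]:
    d=manip.get_image(n); cv2.imwrite(f"pics/{n}1.png",d["pixels"][:,:,::-1]); np.savez(f"{n}1.npz",**d)
# wrist: project known axis points
d=dict(np.load("wrist1.npz"))
def fe(d,X):
    c=d["R"]@X+d["t"];th=np.arctan2(np.hypot(*c[:2]),c[2]);a=c[:2]/np.hypot(*c[:2]);K=d["intrinsics"]
    return K[:2,2]+a*th*K[0,0]
for X in ([.525,-.199,.086],[.525,-.199,.04],[.538,-.198,.082]): print(X,fe(d,np.array(X)))
```

```text
[ 0.52522767 -0.1971476   0.17381234] [-4.83318786e-01  3.06655358e-01  1.65373015e+00  3.67633957e-04
  1.18122979e+00 -1.58969267e+00]
[0.525, -0.199, 0.086] [317.54928826 257.59646461]
[0.525, -0.199, 0.04] [318.10131374 237.4542966 ]
[0.538, -0.198, 0.082] [328.39361776 272.44724012]
```

View pics/wrist1.png

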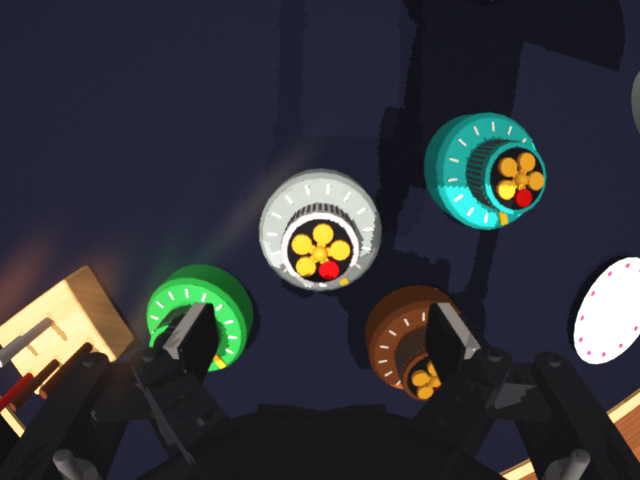

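View pics/side1.png

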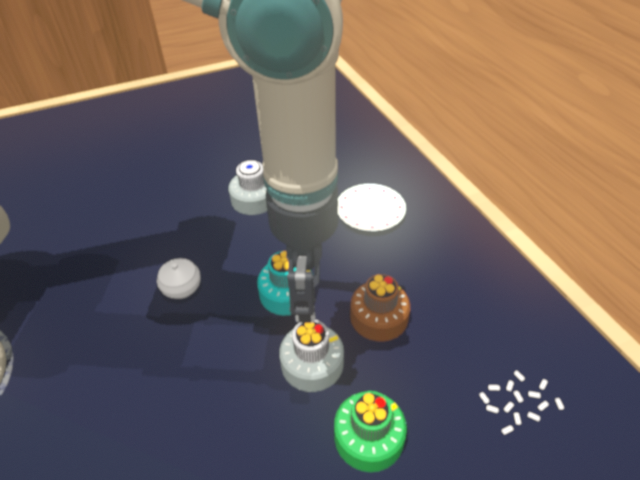

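The wrist view shows the gold flower centred between the jaws at (320,252), within about 5 px of the predicted (317,258). Next I'll descend.

arm_command --commands '[[8.54,[0,-0.1,-3.0],0],[8.54,[0,0,-3.0],0],[8.54,[0,0,-2.0],0],[8.54,[0,0,-2.0],0],[8.54,[0,0,-0.9],0],[8.54,[0,0,0],0],[8.54,[0,0,0],0]]'

```text
clock: 3.5
position: [0.5261, -0.1996, 0.0653]
ee_rot: [-0.601, 0.602, 0.371, -0.371]
contact_force: [0.2, 0.3, 0.4]
width: 0.0852
```

Run:
```python
from h import *
from rig import manip
s=manip.get_state();print(s["position"],s["contact_force"])
for n in ["side","wrist"]:
    d=manip.get_image(n); cv2.imwrite(f"pics/{n}2.png",d["pixels"][:,:,::-1])
```

```text
[ 0.52605592 -0.19957906  0.06534749] [0.18727399 0.30285812 0.42128715]
```

View pics/wrist2.png

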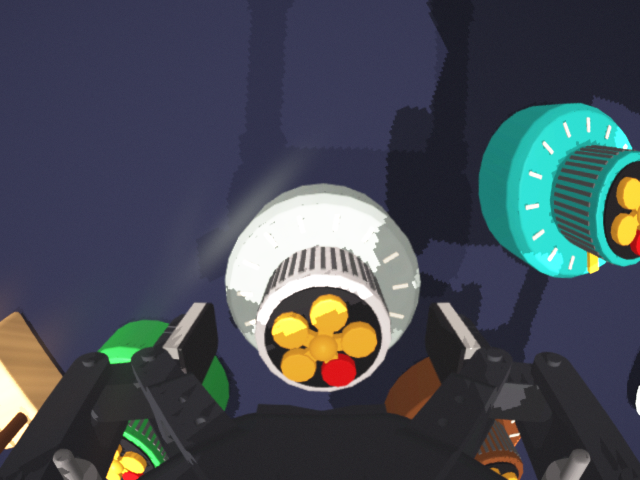

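View pics/side2.png

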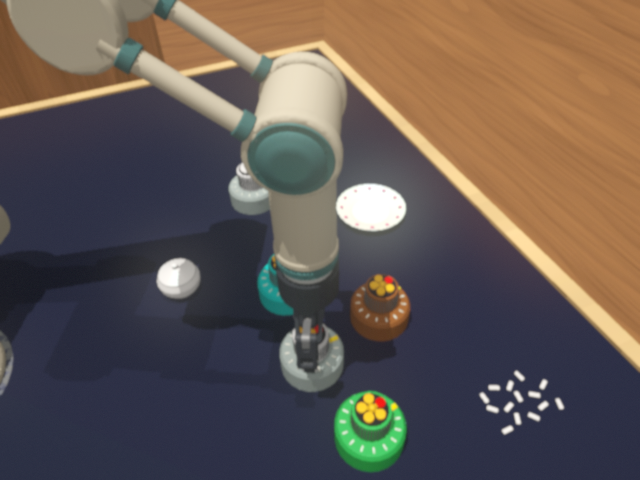

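```bash
cat >> h.py <<'E'
def feray(d,u,v,h):
    K=d["intrinsics"];p=(np.array([u,v])-K[:2,2]);r=np.hypot(*p);th=r/K[0,0]
    q=np.r_[p/r*np.sin(th),np.cos(th)];R=d["R"];c=-R.T@d["t"];w=R.T@q;return c+w*(h-c[2])/w[2]
E
python3 - <<'E'
from h import *
from rig import manip
d=manip.get_image("wrist");s=manip.get_state();print(s["position"])
# outer top ring of dial: sample ring edges at picture positions
im=d["pixels"]
for u,v in ((256,335),(390,335),(323,391),(280,380),(366,380)): print(feray(d,u,v,.076).round(4))
pts=np.array([feray(d,u,v,.076)[:2] for u,v in ((256,335),(390,335),(323,391),(278,379),(368,379))])
print(circ(pts), "button",feray(d,323,348,.086).round(4))
E
```

```text
[ 0.52613363 -0.19969117  0.06562383]
[ 0.5123 -0.2181  0.076 ]
[ 0.534  -0.1751  0.076 ]
[ 0.5458 -0.208   0.076 ]
[ 0.5337 -0.2203  0.076 ]
[ 0.5486 -0.191   0.076 ]
(array([ 0.52485566, -0.19744166]), np.float64(0.02425407937520056)) button [ 0.522  -0.1961  0.086 ]
```

arm_command --commands '[[8.54,[-0.1,0.15,0],0],[6.5,[0,0,0],0],[5.4,[0,0,0],0],[4.6,[0,0,0],0],[4.6,[0,0,0],0],[4.6,[0,0,0],0],[4.6,[0,0,0],0]]' --grip_force 60

```text
clock: 4.35
position: [0.5242, -0.198, 0.0649]
ee_rot: [-0.602, 0.602, 0.371, -0.371]
contact_force: [-1.1, -1.1, 5.6]
width: 0.0483
```

arm_command --commands '[[3.5,[0,0,0],0],[3.5,[0,0,0],0],[3.5,[0,0,0],-0.06],[3.5,[0,0,0],-0.06],[3.5,[0,0,0],-0.06],[3.5,[0,0,0],-0.06],[3.5,[0,0,0],-0.06],[3.5,[0,0,0],-0.06],[3.5,[0,0,0],-0.06],[3.5,[0,0,0],0]]'

```text
clock: 5.35
position: [0.5243, -0.1979, 0.0649]
ee_rot: [-0.666, 0.666, 0.237, -0.237]
contact_force: [-1.4, 0.1, 5.8]
width: 0.0488
```

Run:
```python
from h import *
from rig import manip
s=manip.get_state();print(s["position"],s["contact_force"],s["moment"],s["qpos"])
for n in ["wrist"]:
    d=manip.get_image(n); cv2.imwrite(f"pics/{n}3.png",d["pixels"][:,:,::-1])
```

```text
[ 0.52431862 -0.19785801  0.06489564] [-1.43883771  0.10215666  5.77571932] [-0.01827152  0.3470149   0.04898499] [-4.84939671e-01  4.16310447e-01  1.79579388e+00 -1.14416531e-04
  9.29039955e-01 -1.16901888e+00]
```

View pics/wrist3.png

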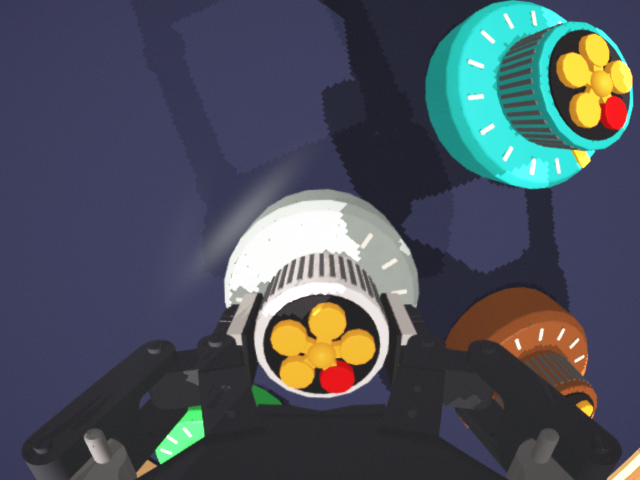

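The dial turns with the jaws: the red petal stays at (338,378) in the wrist view, and the pads are seated on the knurl.

arm_command --commands '[[3.5,[0,0,0],-0.07],[3.5,[0,0,0],-0.07],[3.5,[0,0,0],-0.07],[3.5,[0,0,0],-0.07],[3.5,[0,0,0],-0.07],[3.5,[0,0,0],-0.07],[3.5,[0,0,0],-0.07],[3.5,[0,0,0],-0.07],[3.5,[0,0,0],-0.07],[3.5,[0,0,0],-0.07],[3.5,[0,0,0],-0.07],[3.5,[0,0,0],-0.07]]'

```text
clock: 6.6
position: [0.5248, -0.1977, 0.0649]
ee_rot: [0.705, -0.705, 0.055, -0.056]
contact_force: [0.4, 1.4, 5.9]
width: 0.0485
```

arm_command --commands '[[3.5,[0,0,0],0],[3.5,[0,0,0],0]]'

```text
clock: 6.8
position: [0.5248, -0.1977, 0.0649]
ee_rot: [-0.705, 0.705, -0.054, 0.055]
contact_force: [-1.1, 1.0, 5.6]
width: 0.0485
```

Run:
```python
from h import *
from rig import manip
from scipy.spatial.transform import Rotation as R
s=manip.get_state();print(s["position"],s["contact_force"],s["moment"],s["qpos"])
x=R.from_quat(s["ee_rot"],scalar_first=True).as_matrix()[:,0]; x0=np.array([.449,.893,0])
print("turn",np.arctan2(x0[1],x0[0])-np.arctan2(x[1],x[0]))
for n in ["wrist","side"]:
    d=manip.get_image(n); cv2.imwrite(f"pics/{n}4.png",d["pixels"][:,:,::-1])
```

```text
[ 0.52476454 -0.19772396  0.06489846] [-1.10577286  0.98874533  5.58850433] [0.10458577 0.26247083 0.04717731] [-4.84695289e-01  4.16425917e-01  1.79557224e+00  5.70122781e-04
  9.28424914e-01 -3.31067552e-01]
turn 1.2588806460878013
```

View pics/wrist4.png

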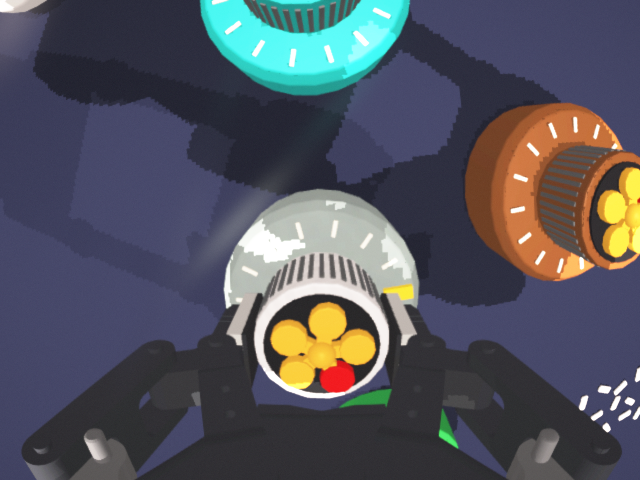

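The jaws have turned 1.259 rad and the red petal is still at (338,378). A yellow petal at (357,347) now faces the pointer at (398,293). Next I'll open, then lift.

arm_command --commands '[[5.5,[0,0,0],0],[6.5,[0,0,0],0],[8.5,[0,0,0],0],[8.5,[0,0,0],0],[8.5,[0,0,0],0],[8.5,[0,0,1.0],0],[8.5,[0,0,3.0],0],[8.5,[0,0,4.0],0],[8.5,[0,0,4.0],0],[8.5,[-3,0,4.0],0],[8.5,[-4,0,2],0],[8.5,[-4,0,0],0]]'

```text
clock: 8.1
position: [0.4151, -0.1988, 0.2485]
ee_rot: [-0.703, 0.707, -0.052, 0.057]
contact_force: [-0.7, -0.6, -0.4]
width: 0.0846
```

arm_command --commands '[[8.5,[-4,0,0],0],[8.5,[-4,0,0],0],[8.5,[0,0,0],0],[8.5,[0,0,0],0]]'

```text
clock: 8.5
position: [0.3341, -0.1979, 0.2453]
ee_rot: [-0.704, 0.705, -0.054, 0.056]
contact_force: [0.9, 0.3, 0.7]
width: 0.085
```

Run:
```python
from h import *
from rig import manip
s=manip.get_state();print(s["clock"],s["position"],s["contact_force"],s["width"])
for n in ["top","side"]:
    d=manip.get_image(n); cv2.imwrite(f"pics/{n}5.png",d["pixels"][:,:,::-1])
    d0=dict(np.load(n+"0.npz"));res=[]
    for e in (d0,d):
        P=cloud(e);hsv=cv2.cvtColor(e["pixels"],cv2.COLOR_RGB2HSV)
        m=(np.hypot(P[...,0]-.525,P[...,1]+.199)<.03)&(P[...,2]>.075)&(hsv[...,1]>170)&((hsv[...,0]<6)|(hsv[...,0]>174))
        p=P[m].mean(0) if m.any() else np.zeros(3);res.append(np.arctan2(p[1]+.1985,p[0]-.525)); print(n,m.sum(),p.round(4),np.degrees(res[-1]))
        if n=="top":
            h=hsv
            for nm,q in (("blue",(P[...,2]>.07)&(h[...,0]>100)&(h[...,0]<130)&(h[...,1]>150)&(np.hypot(P[...,0]-.566,P[...,1]-.19)<.03)),):
                print(nm,q.sum(),P[q].mean(0).round(4))
            q=(h[130:215,220:305,2]>180); v,u=np.nonzero(q); print("saucer px",u.mean()+220,v.mean()+130)
    print("cw turn deg",np.degrees(res[0]-res[1]))
```

```text
8.5 [ 0.33405097 -0.19788445  0.24534117] [0.90784023 0.34213435 0.71117947] 0.08500466774110128
top 46 [ 0.5385 -0.1979  0.0827] 2.6840601426662785
blue 49 [0.567  0.1914 0.0836]
saucer px 260.1652709359606 172.34162561576355
top 48 [ 0.5301 -0.2098  0.0829] -65.8331911342414
blue 48 [0.567  0.1914 0.0839]
saucer px 260.1563654272347 172.3408027579414
cw turn deg 68.51725127690769
side 47 [ 0.5383 -0.1994  0.0806] -4.010747562553638
side 56 [ 0.5293 -0.2119  0.0801] -72.38613629198228
cw turn deg 68.37538872942865
```

View pics/top5.png

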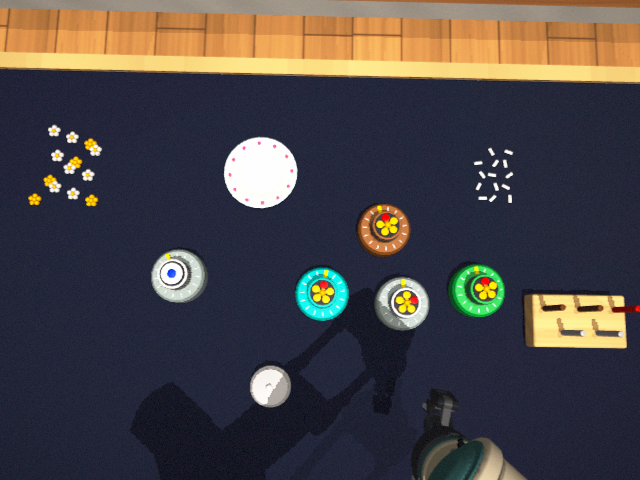

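The red petal has moved to (413,300), a measured turn of about 68°, which matches the 72° stop within the measuring error. The saucer and silver dial have not moved, and the arm is clear, so I'll hand in.

```bash
python3 -c "
from rig import manip
print(manip.get_state()['contact_force']);print(manip.sign_off())"
```

```text
[-0.35824622  0.05286136  0.03427971]
the job is handed in; nothing more can be done
None
```

I gripped the gold-flower dial (the grey one at about x 0.525, y −0.198), turned it 72° clockwise, let go, moved the arm clear and handed the job in at about 8.6 s.

- **Gold dial:** With the dial gripped, the jaws turned 1.259 rad against a target of 1.257, and the red petal kept its place between them, so nothing slipped. After release, the petal's position gave a turn of 68.5° in the top view and 68.4° in the side view. That is 3.5° short of 72°, but well inside the 10° tolerance. I put it down to the 1–2 mm uncertainty in the axis centre, since the nearest stop is the third (72°).
- **Silver dial and saucer:** The blue stone was at (0.567, 0.191) both before and after. The saucer's image centre moved by less than 0.02 px.
- **Arm:** The largest contact force reported after any move was about 6 N. At hand-in the arm was about 19 cm from the dial, touching nothing.

The position estimates for the axis differed by about 2–3 mm between cameras, so I used a value in between. The gripper also read 48.5 mm on the 50 mm dial. Neither caused any trouble.

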